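Present a coil frame to the inspection camera

TASK

Lift the tall, narrow coil frame out of the channel on the clear platform and hold it up in the air in front of the inspection camera: upright, its open window squarely facing the lens and centred on it, about 10 cm from the lens. Finish while still holding it there, steady in the gripper. Do not touch the camera, and leave the other coils and the other things on the table where they are.

Things in the scene. Friction and masses are not known exactly. Their poses are not given: they have to be found in the camera images.
- tall_coil_center (a point): centre of the tall coil frame, the part to present: loose upright rectangular cream plastic frame, thin copper winding round its outer edges; 64 mm wide (y), 96 mm tall (z, up), 12 mm thick (x); bars 12 mm square round an open window 40 x 72 mm; about 70 g. Point: middle of the window, 48 mm above its foot; the top bar's centre is 42 mm higher. It stands in any of three places in the channel.
- platform: clear acrylic platform, fixed, 110 (x) by 340 mm (y), top 50 mm above the table; origin on the table under its centre. Along the middle of its top, parallel to y, runs a channel: two clear ribs 10 mm high, 15 mm apart, in which three coil frames stand in a row, 105 mm from centre to centre, their thickness across the channel. Place and yaw vary.
- camera: stand of the inspection camera, fixed to the table, right of the platform: dark base 110 x 120 x 14 mm and an upright aluminium column 18 mm in diameter, top 250 mm above the table; origin on the table under the column. The camera looks level along this body's -x. Place and yaw vary.
- camera_lens (a point): centre of the front glass of the camera's lens; 90 mm in front of the column's axis. Axes: x points from the lens back into the camera (it looks along -x, level), z up. The grey and black camera head (52 mm wide, 46 mm high) is clamped on the column with the lens 150 to 210 mm above the table (varies).
- view_point (a point): the point in the air on the lens's axis 100 mm in front of the lens, where the middle of the coil frame's window is to be held; same axes as the lens.
- wide_coil_center (a point): centre of the wide coil frame, a bystander in the same channel: same plastic, 90 mm wide, 62 mm tall, 12 mm thick, loose
- round_coil_center (a point): centre of the round coil, a bystander in the same channel: ring 78 mm in outer diameter, 12 mm thick, on a small foot, its top 85 mm above its foot, loose
- jar: white plastic jar, 48 mm in diameter, 75 mm high, loose bystander; origin under its centre
- cap: white screw cap, 40 mm in diameter, 18 mm high, loose bystander; origin under its centre
- magnet: dark bar magnet lying flat, 75 x 16 x 12 mm (long along its y), loose bystander; origin under its centre
- core: dark iron U-core, 90 mm (its y) x 30 mm, 72 mm high, legs up, loose bystander; origin under its centre
- compass: flat brass compass, 50 mm in diameter, 12 mm high, loose bystander; origin under its centre
- tall_coil: the tall coil frame itself; origin under the middle of its foot, same axes as its centre
There are look-alikes about, which are no part of the job. What is shaped like the tall_coil but blue or pink is not meant.

How it is judged:
By the outcome, as a careful person would: the job done as asked, in the order asked, and still so for the second after the job is handed in, while the arm keeps its last pose, push and grip.
It also fails if it takes over 32 s, if anything falls off the work surface, if the arm or the gripper's body presses on something with over 40 N, if the wrist force passes 120 N, or if a joint passes its speed limit or range.

ROBOT

A 6-joint arm with a two-finger parallel gripper is mounted at the origin on the work surface. World frame = base frame: x ahead of the robot, y to its left, z up, the work surface at z = 0. Lengths are in m, angles in rad, forces in N, time in s.
With the tool pointing down it reaches from about 0.375 to 0.975 m from the base axis. Payload 3.8 kg.
Tool frame: the origin (TCP) lies midway between the tips of the shut fingers; the grasp point (between the pads) lies 19 mm behind it; z points along the fingers, y is the line along which they close (so a half turn about z gives the same grasp; the last joint's range is limited). The gripper opens to 88 mm and grips with 3 to 60 N. Pads are 18 mm wide; open, the fingers measure 123 mm over their backs; the gripper's body (75 mm by 187 mm) begins 45 mm behind the grasp point.
Start: joints at [1.153, 0.264, 1.604, -0, 1.274, -0.037], TCP at [0.251, 0.627, 0.239] pointing down, gripper open.
Joint ranges: [-2.63, 2.63], [-0.94, 2.18], [0.31, 2.57], [-1.31, 4.45], [0, 2.66], [-2.55, 2.55]. Speed limits (rad/s): [2.57, 2.57, 3.14, 3.14, 3.14, 3.14].

INTERFACE

Orientations are given as a rotation vector (axis times angle).
In Python, from cell import manip, inverse_kinematics, cams, order gives the robot as it stands. Calls block until the motion is done:
- manip.move_pose(position, orientation): joint-space move of the TCP to a pose.
- manip.move_linear(position, rate=0.15, rot=None): straight line of the TCP; rot=None keeps the orientation; rate is the mean speed in m/s.
- manip.set_joints(angles): joint-space move.
- manip.set_gripper(opening, force=None): finger opening in m; force is the grip in N (None keeps the last); returns when the fingers have stopped.
- manip.dwell(seconds).
- inverse_kinematics(position, orientation): joint angles nearest the present ones, or None.
- manip.state(): the state.
- cams.capture(name): name is "side" or "top" or "wrist"; returns a dict with "image" (400x640x3 uint8, blue, green, red), "z_map" (400x640 float32, m along the optical axis (not along the pixel's ray), 0 where there is no reading), "intrinsics" (3x3 intrinsics, pixels), "position" and "orientation" of the camera in the world; the wrist camera has in their place "T_tool_cam" (4x4, takes a point from camera to tool coordinates, whose origin is the TCP and whose axes are the flange's). Camera axes: x right, y down, z forward; pixel columns grow to the right and rows downward; lengths in m; the calibration is good to about 2 mm. A picture is of the moment at which its call begins: read the wrist's pose just before it.
A pose or a line that the arm cannot do raises manip.IKError and nothing moves.
- order.close_job(): hands the job in; it is judged then, once.
The state is a dict: "clock": time; "joint_pos": joint angles; "joint_velocities": joint speeds; "tau": joint torques, N m; "tool_pos": TCP position; "tcp_rot": TCP orientation; "contact_force": force on the tool from outside, world axes, zero at the start; "moment": the same for the moment, N m; "gripper_width": finger opening in m; "grasp_force": force on a finger pad.
Only numpy, scipy, OpenCV 4.12 (cv2) and the standard library are available. Lean on these libraries where they do the work, as an engineer would, in place of code of your own. Each camera call takes 0.05 s, during which the arm holds its last target. There are 200 camera calls.

## Working session

There is one attempt and no reset: what is moved stays moved. The work goes in short steps, each a Python script; the robot and the scene stay as the last script left them, time stands still between calls to the robot, and variables do not carry over. Pictures are saved under pics/ and viewed, at most 10 in all, crops included, and the job is handed in when it is done.

```bash
mkdir -p pics; ls; python3 - <<'E'
from cell import manip, cams
import cv2, numpy as np, pickle
d={}
for n in ("side","top","wrist"):
    s=manip.state(); c=cams.capture(n); c['st']=s; d[n]=c
    cv2.imwrite(f"pics/{n}0.png",c["image"])
    print(n,c["intrinsics"].tolist(),c.get("position"),c.get("orientation"))
print(d['wrist']['T_tool_cam'],s)
pickle.dump(d,open("cap0.pkl","wb"))
E
```

```text
pics
side [[425.57599888757585, 0.0, 322.9710242957543], [0.0, 425.57599888757585, 200.58301681048744], [0.0, 0.0, 1.0]] [ 0.03946248 -0.50639761  0.88330394] [-2.21602682  0.96334753 -0.36538074]
top [[503.1950302165815, 0.0, 321.96981433534387], [0.0, 503.1950302165815, 199.49127343531782], [0.0, 0.0, 1.0]] [0.30056595 0.01417006 1.35255681] [-2.04401098  2.16731738 -0.23263952]
wrist [[346.9385900367506, 0.0, 318.40499304044664], [0.0, 346.9385900367506, 199.77152999884785], [0.0, 0.0, 1.0]] None None
[[-2.26698644e-04 -9.50210347e-01 -3.11609122e-01  8.20582924e-02]
 [ 9.99999575e-01 -4.93886981e-04  7.78532960e-04  4.05370141e-04]
 [-8.93669763e-04 -3.11608813e-01  9.50210055e-01 -1.45907206e-01]
 [ 0.00000000e+00  0.00000000e+00  0.00000000e+00  1.00000000e+00]] {'clock': 0.1, 'joint_pos': array([ 1.15311054e+00,  2.64676079e-01,  1.60516756e+00, -2.73349929e-05,
        1.27373242e+00, -3.69073722e-02]), 'joint_velocities': array([ 0.00039623,  0.00024686, -0.00343673, -0.00142926, -0.00122847,
        0.00132021]), 'tau': array([ 4.06394065e-05, -5.03615606e+01, -3.58074546e+01,  7.30029959e-02,
        2.33211019e-02, -4.83580425e-05]), 'tool_pos': array([0.25062225, 0.62608091, 0.23755143]), 'tcp_rot': array([-5.94425979e-01, -3.08441319e+00,  3.04424417e-03]), 'contact_force': array([-0.08938945,  0.42488334, -0.4098899 ]), 'moment': array([-0.01560205,  0.01041769, -0.00809672]), 'grasp_force': 0.0, 'gripper_width': 0.08788820059475837}
```

View pics/top0.png

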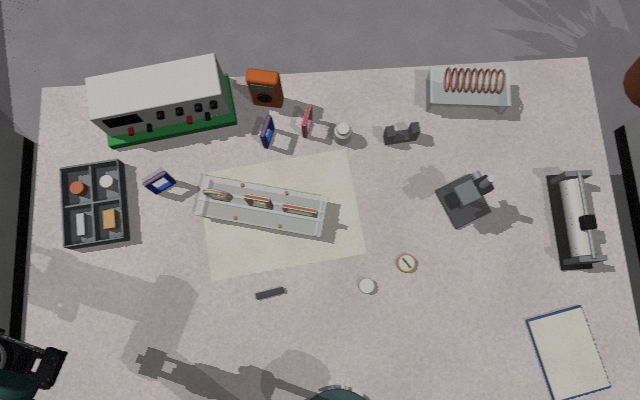

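View pics/side0.png

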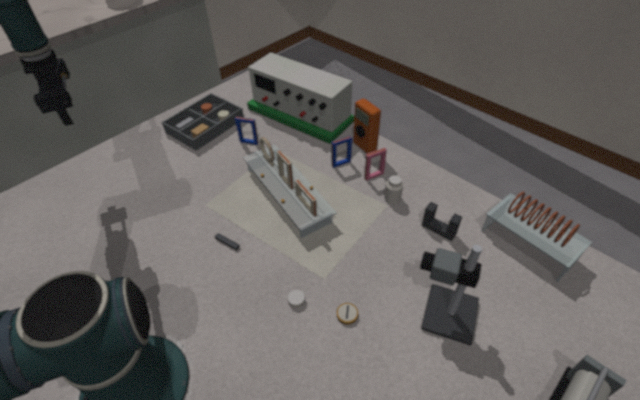

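The top view shows the platform at about (262,205) with coils at (215,195), (258,201) and (300,210). The camera head is at (463,190), with its column at (485,182). In the side view the coils are at (267,150), (286,167) and (306,198), and the lens is at (428,260).

Possible mistakes for the tall coil:
- blue frames, top (267,131) and (160,182)
- pink frame, top (307,121)
- round coil, top (215,195)
- wide coil, top (300,210)

My candidate is the cream frame at (258,201). I'll check it in a crop.

```bash
python3 - <<'E'
import cv2, numpy as np, pickle
d=pickle.load(open("cap0.pkl","rb"))
def cr(n,x,y,w,h,W,H): return cv2.resize(d[n]["image"][y:y+h,x:x+w],(W,H),interpolation=cv2.INTER_CUBIC)
a=cr("side",235,130,100,75,400,300); b=cr("side",410,235,100,75,400,300)
c=cr("top",190,160,150,100,400,267); e=cr("top",420,160,100,67,400,267)
cv2.imwrite("pics/crop0.png",np.vstack([np.hstack([a,b]),np.hstack([c,e])]))
E
```

```text
(no output)
```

View pics/crop0.png

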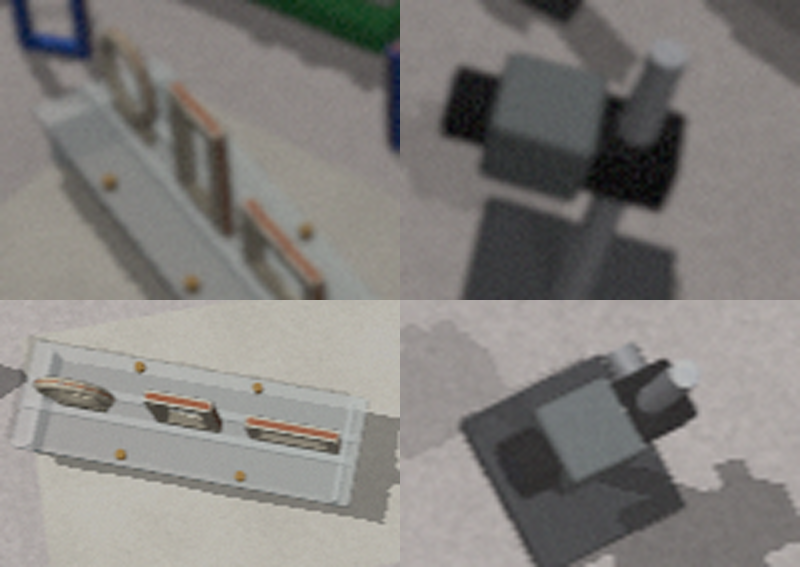

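The crop confirms it: the middle frame (258,201) is taller than wide, cream, with copper edges. The left one is the ring and the right one is the wide frame. Next I'll get rough positions by ray casting, then take two wrist views over each target.

```bash
cat > h.py <<'E'
import numpy as np, cv2
from scipy.spatial.transform import Rotation as R
def pose(c,st=None):
    "camera rotation, position in world"
    if 'position' in c and c['position'] is not None: return R.from_rotvec(c['orientation']).as_matrix(), np.array(c['position'])
    Rt=R.from_rotvec(st['tcp_rot']).as_matrix(); T=c['T_tool_cam']
    return Rt@T[:3,:3], st['tool_pos']+Rt@T[:3,3]
def ray(c,P,uv):
    v=P[0]@np.linalg.inv(c['intrinsics'])@np.array([uv[0],uv[1],1.]); return P[1],v
def onplane(c,P,uv,z):
    o,v=ray(c,P,uv); return o+v*(z-o[2])/v[2]
def depthpt(c,P,uv):
    o,v=ray(c,P,uv); return o+v*c['z_map'][int(uv[1]),int(uv[0])]
def tri(rays):
    A=0;b=0
    for o,v in rays:
        v=v/np.linalg.norm(v); M=np.eye(3)-np.outer(v,v); A=A+M; b=b+M@o
    x=np.linalg.solve(A,b); return x,[np.linalg.norm(np.cross(x-o,v/np.linalg.norm(v))) for o,v in rays]
def proj(c,P,X):
    q=c['intrinsics']@(P[0].T@(np.asarray(X)-P[1])); return q[:2]/q[2]
def down(yaw):
    "tool z down, tool y (closing line) at world angle yaw"
    y=np.array([np.cos(yaw),np.sin(yaw),0]); z=np.array([0,0,-1.]); return R.from_matrix(np.c_[np.cross(y,z),y,z]).as_rotvec()
E
python3 - <<'E'
import pickle; from h import *
d=pickle.load(open("cap0.pkl","rb")); t=d['top']; s=d['side']; P=pose(t); Q=pose(s)
cr=lambda x,y:(190+x*.375,160+(y-300)*.375); cr2=lambda x,y:(420+x*.25-100,160+(y-300)*.25)
sa=lambda x,y:(235+x/4,130+y/4); sb=lambda x,y:(410+(x-400)/4,235+y/4)
for n,a,b in (("bar L",cr(148,397),sa(177,88)),("bar R",cr(211,402),sa(222,133)),("col top",cr2(683,373),sb(669,52))):
    print(n,depthpt(t,P,a).round(3),tri([ray(t,P,a),ray(s,Q,b)]))
for n,a in (("head",cr2(590,430)),("lens",cr2(525,465))): print(n,depthpt(t,P,a).round(3))
for h,n in (((23,360),"pl"),((365,400),"pl"),((348,503),"pl"),((15,445),"pl")): print(n,onplane(t,P,cr(*h),0.05).round(3))
E
```

```text
bar L [0.588 0.192 0.144] (array([0.58988168, 0.19117798, 0.14371807]), [np.float64(0.0022942131002044327), np.float64(0.0022942131002044145)])
bar R [0.601 0.143 0.054] (array([0.57973393, 0.13401019, 0.14504905]), [np.float64(0.00037598651025766867), np.float64(0.00037598651025772987)])
col top [ 0.572 -0.378  0.251] (array([ 0.57313065, -0.38001504,  0.24903455]), [np.float64(0.0013841021722152918), np.float64(0.001384102172215339)])
head [ 0.555 -0.34   0.192]
lens [ 0.538 -0.301  0.184]
pl [0.656 0.33  0.05 ]
pl [ 0.594 -0.009  0.05 ]
pl [0.492 0.013 0.05 ]
pl [0.569 0.339 0.05 ]
```

```bash
python3 - <<'E'
from h import *; import pickle
from cell import inverse_kinematics as ik
d=pickle.load(open("cap0.pkl","rb")); T=d['wrist']['T_tool_cam']
a=np.radians(-10.4); v=np.radians(-66)
for k in (0,np.pi):
    for n,p,y in (("grasp",[.585,.163,.12],a),("over1",[.585,.163,.30],a),("view",[.496,-.206,.19],v),("viewhi",[.496,-.206,.26],v)):
        q=ik(p,down(y+k)); print(k,n,None if q is None else np.round(q,2))
L=np.array([.5366,-.298,.169]); look=np.array([-.405,.914,0])
for r,u in ((.25,.18),(.20,.25),(.30,.25),(.15,.3)):
  for roll in (0,90,180,270):
    C=L+look*r+[0,0,u]; z=(L-C)/np.linalg.norm(L-C); x=np.cross(z,[0,0,1]); x/=np.linalg.norm(x)
    Rc=np.c_[x,np.cross(z,x),z]@R.from_euler('z',roll,degrees=True).as_matrix()
    W=np.eye(4);W[:3,:3]=Rc;W[:3,3]=C; Tt=W@np.linalg.inv(T)
    q=ik(Tt[:3,3],R.from_matrix(Tt[:3,:3]).as_rotvec()); print(r,u,roll,Tt[:3,3].round(2),None if q is None else np.round(q,2))
E
```

```text
0 grasp [ 0.23  0.24  1.87 -0.    1.04  0.41]
0 over1 [ 0.23  0.1   1.68 -0.    1.36  0.41]
0 view [-0.44  0.04  1.95 -0.    1.15  0.71]
0 viewhi [-0.44 -0.01  1.87 -0.    1.28  0.71]
3.141592653589793 grasp None
3.141592653589793 over1 None
3.141592653589793 view [-0.44  0.04  1.95 -0.    1.15 -2.43]
3.141592653589793 viewhi [-0.44 -0.01  1.87 -0.    1.28 -2.43]
0.25 0.18 0 [ 0.48 -0.17  0.23] None
0.25 0.18 90 [ 0.52 -0.18  0.25] [ 0.15  0.1   2.07 -1.01  1.34 -1.23]
0.25 0.18 180 [ 0.5  -0.21  0.28] [-0.12 -0.23  2.15 -0.66  0.98 -0.23]
0.25 0.18 270 [ 0.46 -0.2   0.25] [-0.13 -0.51  2.55 -1.2   0.56  1.75]
0.2 0.25 0 [ 0.49 -0.19  0.27] None
0.2 0.25 90 [ 0.53 -0.2   0.29] [ 0.01  0.04  1.93 -0.76  1.33 -1.61]
0.2 0.25 180 [ 0.51 -0.23  0.31] [-0.31 -0.15  1.95 -0.29  1.12 -0.63]
0.2 0.25 270 [ 0.47 -0.22  0.29] [-0.35 -0.5   2.35 -0.37  0.61  0.92]
0.3 0.25 0 [ 0.46 -0.12  0.29] [ 0.41 -0.16  2.38 -1.27  1.34 -2.53]
0.3 0.25 90 [ 0.5  -0.13  0.31] [ 0.24  0.    2.01 -0.89  1.47 -1.34]
0.3 0.25 180 [ 0.47 -0.16  0.34] [-0.05 -0.31  2.07 -0.54  1.16 -0.29]
0.3 0.25 270 [ 0.44 -0.15  0.31] [ 0.03 -0.65  2.46 -0.89  0.8   1.5 ]
0.15 0.3 0 [ 0.49 -0.2   0.31] None
0.15 0.3 90 [ 0.54 -0.22  0.32] [-0.11  0.06  1.78 -0.56  1.4  -1.9 ]
0.15 0.3 180 [ 0.52 -0.25  0.34] [-0.44 -0.04  1.77 -0.1   1.3  -0.84]
0.15 0.3 270 [ 0.48 -0.24  0.32] [-0.51 -0.4   2.17 -0.01  0.82  0.57]
```

```bash
python3 - <<'E'
from h import *; import pickle
from cell import manip,cams
T=pickle.load(open("cap0.pkl","rb"))['wrist']['T_tool_cam']
L=np.array([.5366,-.298,.169]); look=np.array([-.405,.914,0]); out=[]
def snap():
    manip.dwell(.2); s=manip.state(); c=cams.capture("wrist"); c['st']=s; out.append(c)
for r,u in ((.3,.25),(.15,.3)):
    C=L+look*r+[0,0,u]; z=(L-C)/np.linalg.norm(L-C); x=np.cross(z,[0,0,1]); x/=np.linalg.norm(x)
    W=np.eye(4);W[:3,:3]=np.c_[x,np.cross(z,x),z]@np.diag([-1,-1,1]);W[:3,3]=C; Tt=W@np.linalg.inv(T)
    manip.move_pose(Tt[:3,3],R.from_matrix(Tt[:3,:3]).as_rotvec()); snap()
a=np.radians(-10.4)
for p in ([.53,.10,.32],[.585,.163,.29]): manip.move_pose(p,down(a)); snap()
pickle.dump(out,open("cap1.pkl","wb")); s=manip.state(); print(s['clock'],s['tool_pos'],np.abs(s['contact_force']).max())
I=[c['image'] for c in out]; I[0]=I[0][::-1,::-1];I[1]=I[1][::-1,::-1]
m=np.vstack([np.hstack(I[:2]),np.hstack(I[2:])]); cv2.imwrite("pics/w1.png",cv2.resize(m,(800,500),interpolation=cv2.INTER_AREA))
E
```

```text
6.3667 [0.58499308 0.16226571 0.29102017] 0.48370691476654076
```

View pics/w1.png

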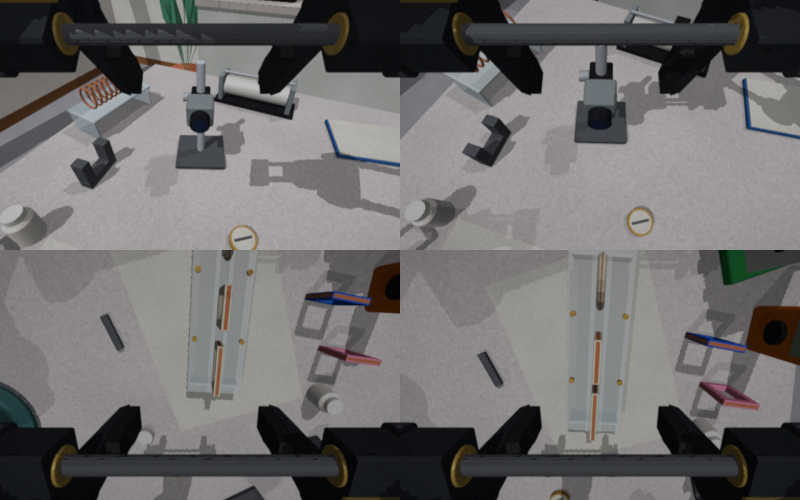

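Flipped wrist views: the lens is at (200,122) in the first and (600,118) in the second. In the lower views the tall coil's copper top bar is at (227,307) and (598,362). Now I'll measure both by mask, with an enlarged crop of the lens.

```bash
python3 - <<'E'
from h import *; import pickle
o=pickle.load(open("cap1.pkl","rb")); t=pickle.load(open("cap0.pkl","rb"))
for i in (2,3):
    c=o[i]; h=cv2.cvtColor(c['image'],cv2.COLOR_BGR2HSV); m=cv2.inRange(h,(3,90,60),(18,255,255))
    n,l,st,ce=cv2.connectedComponentsWithStats(m)
    for k in range(1,n):
        if 100<st[k,4]<2500 and st[k,1]<330 and 280<ce[k][0]<400: print(i,st[k],ce[k].round(1),cv2.minAreaRect(np.argwhere(l==k)[:,::-1].astype(np.float32)), onplane(c,pose(c,c['st']),ce[k],.146).round(4))
P=[]
for i in (0,1):
    c=o[i]; P.append(pose(c,c['st']))
ims=[]
for i,(x,y) in enumerate(((320,195),(320,188))):
    I=o[i]['image'][::-1,::-1]; ims.append(cv2.resize(I[y-60:y+40,x-50:x+50],(400,400),interpolation=cv2.INTER_CUBIC))
cv2.imwrite("pics/lens1.png",np.hstack(ims))
E
```

```text
2 [358  57  12  71 427] [363.2  91.3] ((363.13525390625, 92.01229858398438), (6.2469658851623535, 70.61788177490234), 5.19442892074585) [0.5822 0.1683 0.146 ]
2 [345 157  11  76 363] [349.8 193.7] ((349.59423828125, 194.46310424804688), (4.888930320739746, 75.59735107421875), 5.19442892074585) [0.556  0.0772 0.146 ]
3 [319   4   7  81 136] [322.1  45.7] ((322.28314208984375, 44.04475021362305), (1.996742844581604, 80.15495300292969), 3.2704880237579346) [0.6074 0.2715 0.146 ]
3 [310 147  10  66 394] [314.8 179.3] ((314.77691650390625, 179.51541137695312), (6.046233177185059, 65.28821563720703), 3.1798300743103027) [0.5822 0.1681 0.146 ]
3 [306 233   9  72 344] [309.7 267.7] ((309.616943359375, 268.3953857421875), (5.04777193069458, 71.16803741455078), 3.1798300743103027) [0.5615 0.0844 0.146 ]
```

View pics/lens1.png

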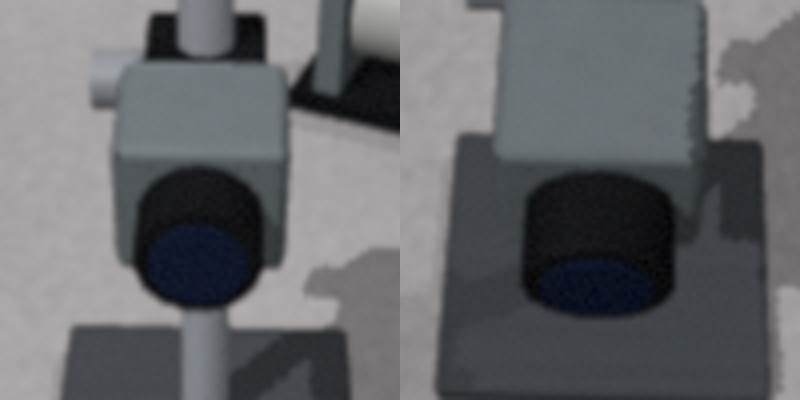

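The blue glass centre is at crop (198,265) in the left view and (195,289) in the right.

```bash
python3 - <<'E'
from h import *; import pickle
o=pickle.load(open("cap1.pkl","rb"))
P=[pose(c,c['st']) for c in o]
org=((270,135),(270,128)); back=lambda u,v:(639-u,399-v)
cen=[]
for i in (0,1):
    x,y=org[i]; I=o[i]['image'][::-1,::-1][y:y+100,x:x+100].astype(int)
    m=((I[...,0]-I[...,2]>14)&(I[...,2]<50)).astype(np.uint8)
    n,l,st,ce=cv2.connectedComponentsWithStats(m); k=1+st[1:,4].argmax()
    pts=max(cv2.findContours((l==k).astype(np.uint8),0,1)[0],key=len); e=cv2.fitEllipse(pts); print(st[k],ce[k],e)
    cen.append(back(e[0][0]+x,e[0][1]+y))
L,r=tri([ray(o[i],P[i],cen[i]) for i in (0,1)]); print("lens",L.round(4),r)
E=lambda a,b:tri([ray(o[0],P[0],back(org[0][0]+a[0]/4-.4,org[0][1]+a[1]/4-.4)),ray(o[1],P[1],back(org[1][0]+b[0]/4-.4,org[1][1]+b[1]/4-.4))])
e1,e2=E((117,157),(97,160)),E((285,157),(292,163)); print(e1,e2,np.linalg.norm(e1[0]-e2[0]))
w=e2[0]-e1[0]; print("edge yaw-> x axis yaw",np.degrees(np.arctan2(w[1],w[0]))-90, np.degrees(np.arctan2(w[1],w[0]))+90)
col=np.array([.5731,-.3800]); f=col-L[:2]; print("col yaw",np.degrees(np.arctan2(f[1],f[0])),np.linalg.norm(f))
# coil
mid=tri([ray(o[i],P[i],p) for i,p in ((2,(363.2,91.5)),(3,(314.8,179.4)))]); print("bar mid",mid)
def ends(i,c,Ln,ang): 
    d=np.array([-np.sin(np.radians(ang)),np.cos(np.radians(ang))])*Ln/2; return np.array(c)-d,np.array(c)+d
for i,c,Ln,g in ((2,(363.1,92.),71.5,5.19),(3,(314.8,179.5),66,3.18)):
    A,B=[onplane(o[i],P[i],p,mid[0][2]) for p in ends(i,c,Ln,g)]; u=A-B; print(i,A.round(4),B.round(4),((A+B)/2).round(4),np.linalg.norm(u),"coil yaw",np.degrees(np.arctan2(u[1],u[0]))-90)
E
```

```text
[ 37  56  25  20 394] [48.86294416 65.60913706] ((48.85104751586914, 65.59829711914062), (19.00611114501953, 24.354631423950195), 94.88034057617188)
[ 35  65  28  14 303] [48.57755776 71.32013201] ((48.61160659790039, 71.29151916503906), (12.657845497131348, 27.658777236938477), 92.14712524414062)
lens [ 0.5373 -0.2961  0.1679] [np.float64(9.089890419617908e-06), np.float64(9.089890419664485e-06)]
(array([ 0.56804925, -0.3082101 ,  0.18797069]), [np.float64(0.0003314034593864205), np.float64(0.0003314034593863273)]) (array([ 0.52458722, -0.32610295,  0.18887139]), [np.float64(0.001166780012312603), np.float64(0.001166780012312812)]) 0.047009711355108376
edge yaw-> x axis yaw -247.62356418413844 -67.62356418413844
col yaw -66.90282938528823 0.09116816184051911
bar mid (array([0.58217115, 0.16812529, 0.14642314]), [np.float64(4.735501488012324e-05), np.float64(4.7355014880284406e-05)])
2 [0.5888 0.196  0.1464] [0.5747 0.1377 0.1464] [0.5818 0.1669 0.1464] 0.059969545181538145 coil yaw -13.623804381409087
3 [0.589  0.1958 0.1464] [0.575  0.1385 0.1464] [0.582  0.1671 0.1464] 0.05896461775312866 coil yaw -13.730316530012345
```

```bash
python3 - <<'E'
from h import *; import pickle
from cell import manip,cams
rot=down(np.radians(-13.7))
manip.move_pose([.582,.167,.20],rot)
manip.move_linear([.582,.167,.122],rate=.12); manip.dwell(.1)
s=manip.state(); print(s['tool_pos'],s['contact_force'])
manip.set_gripper(.004,force=25); manip.dwell(.1)
s=manip.state(); print(s['clock'],s['gripper_width'],s['grasp_force'],s['contact_force'])
if s['gripper_width']>.008:
    manip.move_linear([.582,.167,.16],rate=.08); manip.move_linear([.582,.167,.28],rate=.15); manip.dwell(.1)
    s=manip.state(); print(s['clock'],s['gripper_width'],s['grasp_force'],s['contact_force'],s['tool_pos'])
    d=[]
    for n in ("side","wrist"): c=cams.capture(n); c['st']=s; d.append(c)
    pickle.dump(d,open("cap2.pkl","wb"))
    a=cv2.resize(d[0]['image'][60:220,200:400],(500,400),interpolation=cv2.INTER_CUBIC)
    cv2.imwrite("pics/lift.png",np.hstack([a,cv2.resize(d[1]['image'],(300,188)) if 0 else np.zeros((400,1,3),np.uint8)]))
E
```

```text
[0.58313077 0.16730265 0.1235147 ] [ 0.00650712 -0.88238458  0.52535374]
8.9583 0.011345613732273318 24.99705635011196 [0.18853133 0.16182523 0.13376965]
10.6333 0.011495124928985656 24.99332159757614 [ 0.62747621 -0.12325333 -0.25372487] [0.58111168 0.1667741  0.27809754]
```

View pics/lift.png

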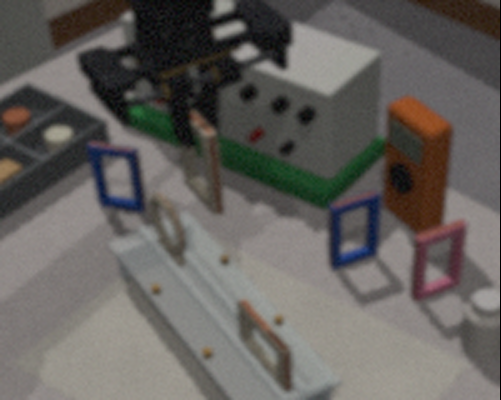

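The frame is lifted cleanly and the ring and wide coil are undisturbed. Now I'll carry it to the view point.

```bash
python3 - <<'E'
from h import *; import pickle
from cell import manip,cams
y=np.radians(-67.1); ax=np.array([np.cos(y),np.sin(y),0]); L=np.array([.5373,-.2961,.1679]); V=L-.1*ax+[0,0,.0253]
rot=down(y)
manip.move_pose(V-.06*ax+[0,0,.09],rot)
manip.move_linear(V-.03*ax+[0,0,.02],rate=.12); manip.move_linear(V,rate=.06); manip.dwell(.4)
s=manip.state(); print(s['clock'],V,s['tool_pos'],s['gripper_width'],s['contact_force'],"closing dir",R.from_rotvec(s['tcp_rot']).as_matrix().round(4).tolist())
d={}
for n in ("side","top","wrist"): c=cams.capture(n); c['st']=s; d[n]=c
pickle.dump(d,open("cap3.pkl","wb"))
p=lambda n:proj(d[n],pose(d[n]),V-[0,0,.0253]); print(p("side"),p("top"))
o=[]
for n in ("side","top"):
    u,v=(int(q) for q in p(n)); print(n,u,v); o.append(cv2.resize(d[n]['image'][v-50:v+50,u-40:u+60],(400,400),interpolation=cv2.INTER_CUBIC))
cv2.imwrite("pics/fin.png",np.hstack(o))
E
```

```text
13.925 [ 0.4983876  -0.20398146  0.1932    ] [ 0.49843888 -0.20388197  0.19338422] 0.011533730831215151 [-0.84177192 -0.05654316 -1.56752071] closing dir [[0.9211, 0.3893, 0.0003], [0.3893, -0.9211, -0.0001], [0.0002, 0.0002, -1.0]]
[373.01198915 246.86726704] [410.85817928 221.04732118]
side 373 246
top 410 221
```

View pics/fin.png

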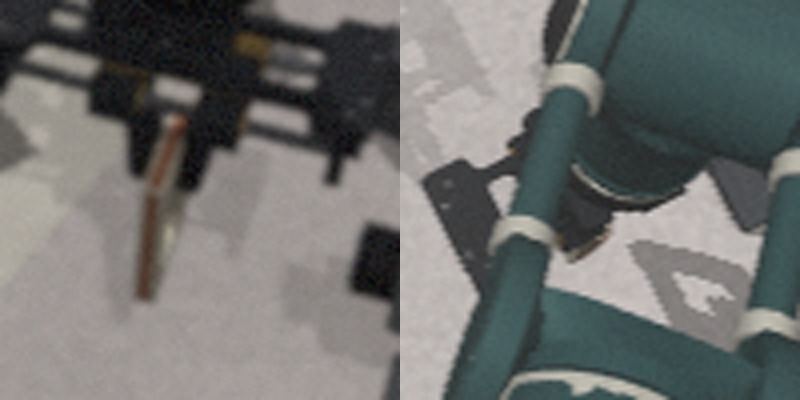

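The side view shows the frame hanging upright, its near copper edge running from crop (155,190) to (145,298). I'll compare this with the intended corner projections and get the tilt by ray-plane intersection.

```bash
python3 - <<'E'
from h import *; import pickle
d=pickle.load(open("cap3.pkl","rb")); c=d['side']; P=pose(c)
y=np.radians(-67.1); ax=np.array([np.cos(y),np.sin(y),0]); cy=np.array([-ax[1],ax[0],0]); V=np.array([.4984,-.2039,.1679])
for a in(-1,1):
  for b in (-1,1): print(a,b,proj(c,P,V+a*.032*cy+[0,0,b*.048]).round(1))
I=c['image'][200:300,340:420]; h=cv2.cvtColor(I,cv2.COLOR_BGR2HSV); m=cv2.inRange(h,(0,70,50),(14,255,255))
for r in range(20,90,3):
    q=np.nonzero(m[r])[0]; 
    if len(q): print(200+r,(340+q.mean()).round(1),len(q),end=' | ')
# mask points on near side face plane (through V-.032cy, normal cy)
rows=[(r,340+np.nonzero(m[r])[0].mean()) for r in range(46,72) if m[r].sum()]
pts=[]
for r,u in rows:
    o,v=ray(c,P,(u,200+r)); t=((V-.032*cy-o)@cy)/(v@cy); pts.append(o+t*v-V)
pts=np.array(pts); k=np.polyfit(pts[:,2],pts@ax,1); print("\nz range",pts[:,2].min(),pts[:,2].max(),"tilt deg",np.degrees(np.arctan(k[0])),"ax offset at centre",k[1])
E
```

```text
-1 -1 [367.3 271.9]
-1 1 [370.3 244.3]
1 -1 [375.4 249.1]
1 1 [378.9 221. ]
226 377.5 4 | 229 376.5 4 | 232 375.0 3 | 235 374.0 3 | 238 373.0 3 | 241 372.0 3 | 247 370.5 2 | 250 370.5 2 | 253 370.0 3 | 256 370.0 3 | 259 369.5 2 | 262 369.0 3 | 265 369.0 3 | 268 368.5 2 | 
z range -0.03924384996103997 0.04324869209445398 tilt deg -0.7024278042485933 ax offset at centre 0.0016097033187920432
```

The frame sits within about 2 mm and 1° of the intended pose, upright and steady, so I'm handing it in.

```bash
python3 - <<'E'
from cell import manip,order
s=manip.state(); print(s['clock'],s['gripper_width'],s['grasp_force'],abs(s['joint_velocities']).max()); print(order.close_job())
E
```

```text
14.075 0.01180015427687927 24.99337926506996 0.0017414475828364457
the job is handed in; nothing more can be done
None
```

I handed the job in at about 14 s with the tall coil frame still held steady in front of the inspection camera: upright, window facing the lens, 10 cm away, and within about 2 mm and 1° of the target as far as the side view could show (sideways centring and squareness rest on the arm's pose reading).

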